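# Clamp the shim block under the hold-down screw for inspection

### The job

Slide the long blued shim block into the mouth of the hold-down clamp until its end lies square against the clamp's stop, centred under the screw. Then turn the clamp's knurled thumbscrew clockwise until it seats and holds the block firmly, stopping as soon as the resistance has clearly risen so that it is not over-tightened. Work gently, let go of everything and leave the other things on the plate where they are.

Things in the scene. Friction and masses are not known exactly. Their poses are not given: they have to be found in the camera images.
- clamp: Fixed grey hold-down clamp. Origin on the granite under the vertical screw axis; +x points from the open mouth into the clamp. Stop: the upright front of its column at x = +35 mm, 52 mm wide (y), 48 mm high. An arm 34 mm wide overhangs from there to x = -22 mm, underside 33 mm, top 48 mm above the granite. The mouth is open to -x and both sides. Its foot reaches x = +100 mm
- knob_mid (a point): Centre of the knurled thumbscrew head above the arm: an upright steel cylinder, 36 mm in diameter, 24 mm tall, its centre 75 to 84 mm above the granite at first. Turned clockwise (seen from above) it sinks, by up to 10 mm in all. Its pad meets the block after 0.8 to 2.6 rad
- pad: The screw's spindle with its round pressure pad (20 mm in diameter) below the arm; origin on the axis, inside the arm. Running free the screw resists with about 0.08 N m; once the pad presses, the resistance climbs within tenths of a radian: 0.06 to 0.2 N m more than free is firmly seated, 0.28 more is over-tight. Let go, it may ease back a little, then stays
- shim_mid (a point): Centre (half-way up) of the loose dark blued steel shim block, 120 mm long (its x), 32 mm wide (y), 20 mm high (z), 0.4 to 0.8 kg, lying flat on the granite in front of the mouth; +x is the long direction towards the end that goes in
- shim_nose (a point): Centre of the shim block's leading end face (60 mm along +x from its centre); it must come to rest on the stop face
- square: Bystander: white ceramic square, foot 100 x 18 x 22 mm with an upright blade, 78 mm high in all; origin at the centre of its underside
- guide_post: Bystander: bronze guide post, 26 mm in diameter on a 44 mm foot, 70 mm high; origin at the centre of its underside
- toolmaker: Bystander: polished steel toolmaker's clamp lying flat, about 75 x 100 x 15 mm; origin under its middle
- vee: Bystander: steel vee block 50 x 60 x 42 mm; origin at the centre of its underside
- parallel: Bystander: bright steel parallel on edge, 150 x 12 x 26 mm; origin at the centre of its underside
- ring_gauge: Bystander: dark steel ring gauge, 60 mm outside diameter, 18 mm high, lying flat; origin at the centre of its underside
Things that resemble listed ones, but are neither listed nor needed, are in the scene too. What is meant by the part that bears shim_mid is not yellow, and is the larger of those in its own colour. Leave any pink look-alike of the clamp alone.

How it is judged (in metres and radians):
On the way, in this order (a step that is already met when the one before it is completed fails the run):
1. the block lies against the stop, centred and square, the screw not yet pressing on it (x of shim_nose in the frame of clamp above 0.0325 m and y of shim_nose in the frame of clamp between -0.008 and 0.008 m and angle between the x axis of shim_nose and the x axis of clamp, either way round below 0.09 rad and contact force between pad and shim below 1 N), for 0.2 s.
2. the screw is turned down until its pad presses firmly on the block (contact force between pad and shim above 12 N), for 0.2 s.
At the end, for the whole second after the job is handed in: The block lies flat with its leading end within 2.5 mm of the stop face, within 8 mm of the clamp's centre line and within 5 degrees of square, and the screw's pad holds it down with 10 to 90 N (x of shim_nose in the frame of clamp above 0.0325 m and y of shim_nose in the frame of clamp between -0.008 and 0.008 m and angle between the x axis of shim_nose and the x axis of clamp, either way round below 0.09 rad and angle between shim_nose's own z axis and vertical below 0.04 rad and contact force between pad and shim between 10 and 90 N); the robot touches nothing.
It fails at once if the screw is over-tightened (pad force above 100 N) (contact force between pad and shim above 100 N).
It fails at once if the block is rammed into the stop (above 40 N) (contact force between clamp_c0 and shim above 40 N).
It fails at once if a bystander is moved by more than 20 mm (distance of any of square, guide_post, toolmaker, vee, parallel, ring_gauge from where it was at the start of the episode above 0.02 m).
It also fails if it takes over 72 s, if anything falls off the work surface, if the arm or the gripper's body presses on something with over 40 N, if the wrist force passes 120 N, or if a joint passes its speed limit or range.

### The arm

A 7-joint arm with a two-finger parallel gripper is mounted at the origin on the work surface. World frame = base frame: x ahead of the robot, y to its left, z up, the work surface at z = 0. Lengths are in m, angles in degrees, forces in N, time in s.
With the tool pointing down it reaches from about 0.425 to 0.875 m from the base axis. Payload 4.7 kg.
Tool frame: the origin (TCP) lies between the finger pads; the fingertips stand 11 mm ahead of it and the grasp point (between the pads) lies 8 mm behind it (env.tcp_to_tips is the distance from the TCP to the fingertips, in m); z points along the fingers, y is the line along which they close (so a half turn about z gives the same grasp; the last joint's range is limited). The gripper opens to 87 mm and grips with 3 to 60 N. Pads are 19 mm wide; open, the fingers measure 117 mm over their backs; the gripper's body (75 mm by 190 mm) begins 51 mm behind the grasp point.
Start: joints at [71.224, 18.392, -4.016, 83.108, 1.295, 78.541, -3.26], TCP at [0.218, -0.612, 0.234] pointing down, gripper open.
Joint ranges: [-163.93, 163.93], [-17.29, 119.83], [-79.2, 71.16], [3.27, 140.29], [-89.18, 269.18], [5.43, 117.66], [-154.24, 154.24]. Speed limits (degrees/s): [147.25, 147.25, 180, 180, 180, 180, 180].

### API

Orientations are given as [roll, pitch, yaw] about the fixed x, y, z axes, in that order (R = Rz(yaw) Ry(pitch) Rx(roll)).
In Python, from cell import env, viewer gives the robot as it stands.
- The arm moves only by the tool step_arm, never from a script. Its arguments are lists of equal length, an entry for each row: "delta_pos": the shift along the tool's x, y, z in units of 0.2 m (1.0 is 0.2 m), a list of three; "rot": the turn, a rotation vector about the tool's x, y, z in units of 1.5 rad (1.0 is 1.5 rad), a list of three; "gripper": the gripper command: -1 is shut, 1 is fully open, values between are in proportion. A call has 1 to 20 rows; each row is the pose to reach, as a shift and turn from the pose commanded when the call began, along the tool's axes at that moment; what a row does not reach only later rows make up. A row lasts 1/8 s, in which the tool goes at most 62.5 mm and 10.7 degrees, less where a joint would pass 70% of its speed; a pose out of reach is approached as far as the arm can. A call with a number of a shift or a turn outside -1 to 1 is refused whole. A call with a gripper value outside its range is refused whole. The fingers move at their own pace and stop on an object; "squeeze" is the grip in N (left out, the last holds). Time passes only in rows, so rows that repeat a pose let the fingers close. It gives the time, the measured TCP pose, the force, the opening and the grip force at its end, in the units of the state.
- env.get_obs(): the state, without advancing time (a new reading comes with each control period).
- viewer.read_camera(name): name is "scene" or "side" or "wrist"; returns a dict with "img" (420x560x3 uint8, red, green, blue), "fx", "fy", "cx", "cy" (pixels), "pose" (4x4, takes a point from camera to world coordinates). Camera axes: x right, y down, z forward; pixel columns grow to the right and rows downward; lengths in m; the calibration is good to about 2 mm. A picture is of the moment at which its call begins. There is no depth.
- env.sign_off(): hands the job in; it is judged then, once.
The state is a dict: "time_s": time; "qpos": joint angles; "joint_velocities": joint speeds; "effort": joint torques, N m; "tool_pos": TCP position; "tool_rot": TCP orientation; "force": force on the tool from outside, world axes, zero at the start; "wrist_torque": the same for the moment, N m; "grip_width": finger opening in m; "grasp_force": force on a finger pad.
Only numpy, scipy, OpenCV 4.12 (cv2) and the standard library are available. Lean on these libraries where they do the work, as an engineer would, in place of code of your own. Each camera call takes 0.05 s, during which the arm holds its last target. There are 200 camera calls.

## Working session

There is one attempt and no reset: what is moved stays moved. The work goes in short steps, Python scripts to look and compute and a tool call to move; the robot and the scene stay as the last step left them, time stands still between calls to the robot, and variables do not carry over. Pictures are saved under pics/ and viewed, at most 10 in all, crops included, and the job is handed in when it is done.

Besides the shell and the picture viewer there is one more tool, called after "Emit:" as name(argument=value, ...) on one line, values as JSON. step_arm: Moves the arm, as the interface text tells. Shifts and turns lie within -1 to 1; 1 stands for 0.2 m of shift or 1.5 rad of turn. Its arguments: {"type":"object","properties":{"delta_pos":{"type":"array"},"rot":{"type":"array"},"gripper":{"type":"array"},"squeeze":{"type":"number"}},"required":["delta_pos","rot","gripper"]}

```bash
ls; mkdir -p pics
python3 - <<'E'
from cell import env, viewer
import cv2,numpy as np
o=env.get_obs();print(o)
for n in("scene","side"):
    c=viewer.read_camera(n);cv2.imwrite(f"pics/{n}0.png",c["img"][:,:,::-1]);np.savez(f"{n}0.npz",**c)
    print(n,c["fx"],c["cx"],c["cy"],np.round(c["pose"],4).tolist())
E
```

```text
pics
{'time_s': 0.0, 'qpos': array([71.22425523, 18.43899563, -4.01554235, 83.17634301,  1.29487982,
       78.53975442, -3.25917877]), 'joint_velocities': array([-0.05670546, -0.01783683, -0.09472626,  0.03232939,  0.08561025,
       -0.01361772,  0.02192906]), 'effort': array([-1.53342253e-04, -4.91274619e+01, -4.03958475e-01, -3.12529314e+01,
       -6.37789420e-02,  4.36821766e-02,  1.80785332e-04]), 'tool_pos': array([ 0.21764151, -0.61190857,  0.23244959]), 'tool_rot': array([-1.79890144e+02,  5.65831649e-03,  1.95863393e+01]), 'force': array([-0.16933137, -1.00399619, -0.96882845]), 'wrist_torque': array([-0.00137371,  0.05120005,  0.02616019]), 'grasp_force': 0.0, 'grip_width': 0.08691041570023099}
scene 394.17599185189863 278.59405134726643 204.636412173095 [[0.1824, 0.738, -0.6496, 1.1801], [0.9832, -0.1411, 0.1157, -0.1158], [-0.0063, -0.6598, -0.7514, 0.773], [0.0, 0.0, 0.0, 1.0]]
side 523.463464437637 282.36659942919755 198.89796068501704 [[-0.971, -0.1669, 0.171, 0.3713], [-0.2384, 0.6271, -0.7416, 0.9038], [0.0166, -0.7609, -0.6487, 0.8861], [0.0, 0.0, 0.0, 1.0]]
```

View pics/scene0.png

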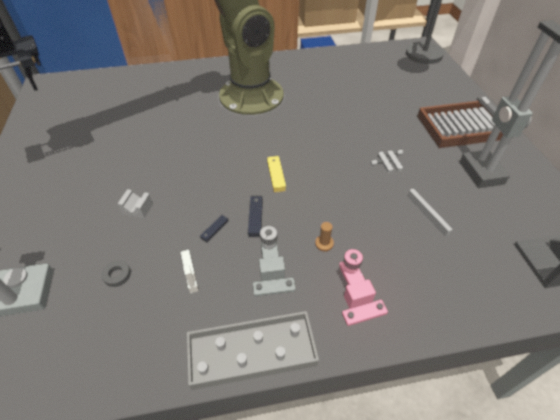

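View pics/side0.png

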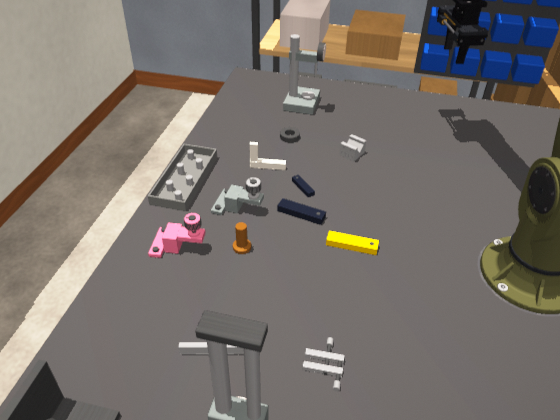

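Scene view: blued block at about (256,215), its smaller twin at (214,228), grey clamp at (272,262) with its knob at (268,236). In the side view the block is at (302,211) and the knob at (253,185). The pink and yellow look-alikes and the bystanders stand clear. Next, rough positions from both views.

```bash
cat > h.py <<'E'
import numpy as np,cv2
from scipy.spatial.transform import Rotation as R
def ray(c,uv):
    d=np.array([(uv[0]-c["cx"])/c["fx"],(uv[1]-c["cy"])/c["fy"],1.]);P=np.array(c["pose"])
    d=P[:3,:3]@d;return P[:3,3],d/np.linalg.norm(d)
def plane(c,uv,z):
    o,d=ray(c,uv);return o+d*(z-o[2])/d[2]
def tri(obs):
    A=np.zeros((3,3));b=np.zeros(3);L=[ray(c,uv) for c,uv in obs]
    for o,d in L:
        M=np.eye(3)-np.outer(d,d);A+=M;b+=M@o
    p=np.linalg.solve(A,b)
    return p,[float(np.linalg.norm(np.cross(p-o,d))) for o,d in L]
E
python3 - <<'E'
from h import *
S=dict(np.load("scene0.npz"));D=dict(np.load("side0.npz"))
print("knob",tri([(S,(268,235)),(D,(253,185))]))
for n,c,(u,v) in(("s",S,(256,215)),("d",D,(302,211))):
    im=c["img"].astype(int);m=((im[...,2]-im[...,0]>8)&(im.max(2)<90)).astype(np.uint8)
    k,l,s,ce=cv2.connectedComponentsWithStats(m);i=l[v-6:v+7,u-6:u+7];i=np.bincount(i[i>0]).argmax();print(n,s[i],ce[i])
    r=cv2.minAreaRect(np.argwhere(l==i)[:,::-1].astype(np.float32));print([np.round(plane(c,p,.01),3)for p in cv2.boxPoints(r)],plane(c,ce[i],.01))
    
print("tri",tri([(S,(256,215)),(D,(302,211))]))
E
```

```text
knob (array([ 0.66509561, -0.04823498,  0.08172785]), [7.023046466350487e-05, 7.02304646636632e-05])
s [249 197  13  37 328] [255.00304878 215.85365854]
[array([ 0.597, -0.086,  0.01 ]), array([ 0.479, -0.064,  0.01 ]), array([ 0.487, -0.037,  0.01 ]), array([ 0.604, -0.061,  0.01 ])] [ 0.54625659 -0.06347429  0.01      ]
d [278 199  48  25 616] [300.88961039 210.67694805]
[array([ 0.607, -0.052,  0.01 ]), array([ 0.61 , -0.103,  0.01 ]), array([ 0.485, -0.079,  0.01 ]), array([ 0.486, -0.03 ,  0.01 ])] [ 0.54632369 -0.06544467  0.01      ]
tri (array([ 0.54382697, -0.06149309,  0.01168167]), [0.0014371361080131161, 0.001437136108013155])
```

Knob at about (0.665, -0.048, 0.082), which agrees with the 75–84 mm given. Block at about (0.545, -0.063), yaw about -11°, length about 120 mm, which fits too. Moving above them now.

Emit:
step_arm(delta_pos=[[0.3,-0.23,-0.1],[0.6,-0.46,-0.2],[0.88,-0.66,-0.3],[0.88,-0.66,-0.3],[0.88,-0.66,-0.3]], rot=[[0,0,0],[0,0,0],[0,0,0],[0,0,0],[0,0,0]], gripper=[1,1,1,1,1])

```text
time_s: 0.72
tool_pos: [0.3427, -0.426, 0.2948]
tool_rot: [179.9, -0.1, 20.0]
force: [-0.2, -0.1, -0.3]
grip_width: 0.0871
grasp_force: 0.0
```

Emit:
step_arm(delta_pos=[[0.3,-0.23,0],[0.6,-0.46,0],[0.88,-0.66,0],[0.88,-0.66,0],[0.88,-0.66,0]], rot=[[0,0,0],[0,0,0],[0,0,0],[0,0,0],[0,0,0]], gripper=[1,1,1,1,1])

```text
time_s: 1.35
tool_pos: [0.462, -0.2437, 0.293]
tool_rot: [-179.9, 0.0, 19.8]
force: [0.3, -0.5, -0.1]
grip_width: 0.0872
grasp_force: 0.0
```

Emit:
step_arm(delta_pos=[[0.3,-0.23,0],[0.6,-0.46,0],[0.88,-0.66,0],[0.88,-0.66,0],[0.88,-0.66,0],[0.88,-0.66,0],[0.88,-0.66,0]], rot=[[0,0,0.1],[0,0,0.2],[0,0,0.3],[0,0,0.35],[0,0,0.35],[0,0,0.35],[0,0,0.35]], gripper=[1,1,1,1,1,1,1])

```text
time_s: 2.22
tool_pos: [0.5819, -0.0653, 0.2933]
tool_rot: [179.9, 0.0, -10.7]
force: [-0.6, -0.7, -0.4]
grip_width: 0.087
grasp_force: 0.0
```

Run:
```python
from cell import env, viewer
import cv2,numpy as np
o=env.get_obs();print(o["qpos"].round(1),o["tool_pos"],o["tool_rot"],o["force"],o["wrist_torque"])
n="wrist"
c=viewer.read_camera(n);cv2.imwrite(f"pics/{n}1.png",c["img"][:,:,::-1]);np.savez(f"{n}1.npz",**c)
print(n,c["fx"],c["cx"],c["cy"],np.round(c["pose"],4).tolist())
```

```text
[  30.8   11.5  -31.5   86.4    6.1   83.8 -101.5] [ 0.58193003 -0.06526406  0.29331115] [ 1.79922643e+02  2.64561177e-02 -1.07107030e+01] [-0.60775105 -0.67870105 -0.39852076] [0.03682751 0.02947696 0.0001928 ]
wrist 314.9139854513151 283.2250274633451 205.38671367880508 [[-0.1846, -0.9423, -0.2793, 0.6598], [-0.9828, 0.1774, 0.0513, -0.0795], [0.0012, 0.284, -0.9588, 0.4448], [0.0, 0.0, 0.0, 1.0]]
```

View pics/wrist1.png

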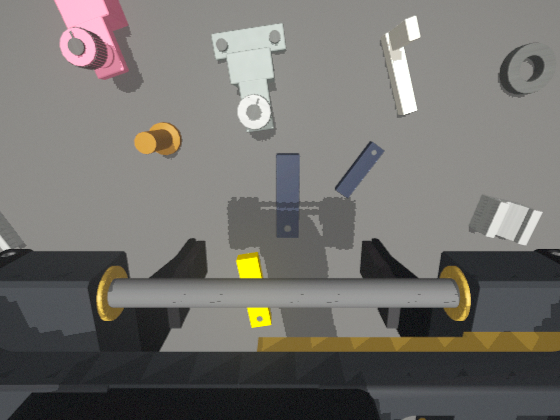

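Wrist view: clamp foot at the top with holes at (221,44) and (278,38), knob top ring centred at (254,111), block top from (276,154) to (299,237) with its shadow across it. Taking a second wrist position for heights.

Emit:
step_arm(delta_pos=[[0.2,-0.15,0.1],[0.3,-0.3,0.2],[0.3,-0.3,0.2],[0.3,-0.3,0.2],[0.3,-0.3,0.2]], rot=[[0,0,0],[0,0,0],[0,0,0],[0,0,0],[0,0,0]], gripper=[1,1,1,1,1])

```text
time_s: 2.9
tool_pos: [0.6524, -0.0162, 0.2548]
tool_rot: [179.9, -0.1, -10.6]
force: [0.5, -0.5, 0.3]
grip_width: 0.0867
grasp_force: 0.0
```

```bash
cat >> h.py <<'E'
def blue(im):
    im=im.astype(int);return ((im[...,2]-im[...,0]>12)&(im.max(2)<130)).astype(np.uint8)
def big(m,roi=None):
    k,l,s,ce=cv2.connectedComponentsWithStats(m);i=1+s[1:,4].argmax();return (l==i).astype(np.uint8),s[i],ce[i]
E
python3 - <<'E'
from h import *
from cell import env,viewer
print(env.get_obs()["tool_pos"],env.get_obs()["tool_rot"])
c=viewer.read_camera("wrist");cv2.imwrite("pics/wrist2.png",c["img"][:,:,::-1]);np.savez("wrist2.npz",**c)
for k in(1,2):
    c=dict(np.load(f"wrist{k}.npz"));im=c["img"]
    m=blue(im);m[245:]=0;m,s,ce=big(m);r=cv2.minAreaRect(np.argwhere(m)[:,::-1].astype(np.float32))
    print(k,s,"blk",[np.round(plane(c,p,.02),4).tolist() for p in cv2.boxPoints(r)],cv2.boxPoints(r).round(1).tolist())
E
```

```text
[ 0.65236137 -0.01618866  0.25475902] [ 1.79930080e+02 -1.00590127e-01 -1.06320285e+01]
1 [ 276  154   24   84 1733] blk [[0.6086, -0.0605, 0.02], [0.6029, -0.0909, 0.02], [0.4849, -0.0704, 0.02], [0.4911, -0.0377, 0.02]] [[276.0, 154.0], [299.0, 154.0], [299.0, 237.0], [276.0, 237.0]]
2 [ 382  191   54   54 1095] blk [[0.5514, -0.128, 0.02], [0.6074, -0.1848, 0.02], [0.5875, -0.2023, 0.02], [0.53, -0.1457, 0.02]] [[380.6000061035156, 237.39999389648438], [421.29998779296875, 189.10000610351562], [436.0, 201.60000610351562], [395.3999938964844, 249.89999389648438]]
```

View pics/wrist2.png

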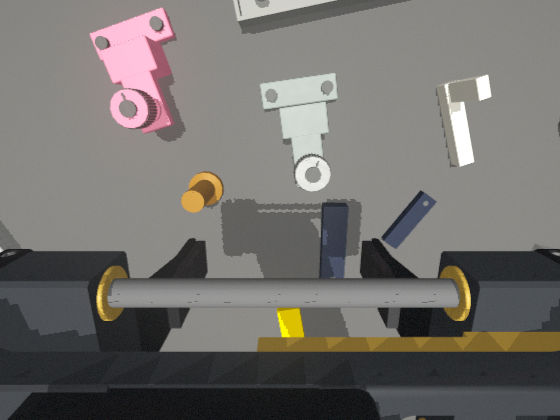

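Second wrist view: knob ring at (313,173), foot holes at (271,96) and (327,88), block nose from (323,203) to (348,205). Triangulating these with refined pixels.

Run:
```python
from h import *
C=[dict(np.load(f"wrist{k}.npz")) for k in(1,2)]
guess=[dict(h1=(221,44),h2=(278,38),knob=(254,111)),dict(h1=(271,96),h2=(327,88),knob=(313,173))]
obs={}
for c,g in zip(C,guess):
    im=c["img"];gr=cv2.cvtColor(im,cv2.COLOR_RGB2GRAY).astype(float)
    for n in("h1","h2"):
        u,v=g[n];w=gr[v-8:v+9,u-8:u+9];med=np.median(w);m=(w<(med+w.min())/2).astype(np.uint8)
        l=cv2.connectedComponents(m)[1];i=l[5:12,5:12];i=np.bincount(i[i>0]).argmax();y,x=np.nonzero(l==i)
        obs.setdefault(n,[]).append((c,(u-8+x.mean(),v-8+y.mean())))
    u,v=g["knob"];w=im[v-26:v+27,u-26:u+27].astype(int);print(im[v-12,u],im[v+12,u],im[v-40,u],im[v,u])
    m=(w.min(2)>205).astype(np.uint8);m,s,_=big(m)
    ct=max(cv2.findContours(m,0,2)[0],key=cv2.contourArea);e=cv2.fitEllipse(cv2.convexHull(ct));print("ell",e,s)
    obs.setdefault("knob",[]).append((c,(u-26+e[0][0],v-26+e[0][1])))
    a=im.astype(int);m=((a[...,1]-a[...,0]>4)&(a[...,1]>110)).astype(np.uint8)
    m,s,ce=big(m);print("clampmask",s)
obs["nL"]=[(C[0],(275.5,153.5)),(C[1],(322.5,202.5))];obs["nR"]=[(C[0],(299.5,153.5)),(C[1],(348.5,204))]
P={}
for n,o in obs.items():
    P[n],e=tri(o);print(n,np.round(P[n],4),np.round(e,4),[np.round(q[1],1).tolist() for q in o])
d=P["h2"]-P["h1"];print("yaw from holes",np.degrees(np.arctan2(d[0],-d[1])))
d=(P["h1"]+P["h2"])/2-P["knob"];print("yaw from centre",np.degrees(np.arctan2(d[1],d[0])),np.linalg.norm(d[:2]))
```

```text
Traceback (most recent call last):
ValueError: attempt to get argmax of an empty sequence
```

```bash
cat > m.py <<'E'
from h import *
C=[dict(np.load(f"wrist{k}.npz")) for k in(1,2)]
guess=[dict(h1=(221,44),h2=(278,38),knob=(254,111)),dict(h1=(271,96),h2=(327,88),knob=(313,173))]
obs={}
for c,g in zip(C,guess):
    im=c["img"];gr=cv2.cvtColor(im,cv2.COLOR_RGB2GRAY).astype(float)
    for n in("h1","h2"):
        u,v=g[n];w=gr[v-7:v+8,u-7:u+8];w=np.clip(np.median(w)-25-w,0,30);y,x=np.mgrid[:15,:15]
        obs.setdefault(n,[]).append((c,(u-7+(w*x).sum()/w.sum(),v-7+(w*y).sum()/w.sum())))
    u,v=g["knob"];w=im[v-26:v+27,u-26:u+27].astype(int);print(im[v-12,u],im[v+12,u],im[v-40,u],im[v,u])
    m=(w.min(2)>205).astype(np.uint8);m,s,_=big(m)
    ct=max(cv2.findContours(m,0,2)[0],key=cv2.contourArea);e=cv2.fitEllipse(cv2.convexHull(ct));print("ell",e,s)
    obs.setdefault("knob",[]).append((c,(u-26+e[0][0],v-26+e[0][1])))
obs["nL"]=[(C[0],(275.5,153.5)),(C[1],(322.5,202.5))];obs["nR"]=[(C[0],(299.5,153.5)),(C[1],(348.5,204))]
P={}
for n,o in obs.items():
    P[n],e=tri(o);print(n,np.round(P[n],4),np.round(e,4),[np.round(q[1],1).tolist() for q in o])
d=P["h2"]-P["h1"];print("yaw from holes",np.degrees(np.arctan2(d[0],-d[1])))
d=(P["h1"]+P["h2"])/2-P["knob"];print("yaw from centre",np.degrees(np.arctan2(d[1],d[0])),np.linalg.norm(d[:2]))
E
python3 m.py
```

```text
[240 242 237] [239 240 236] [209 218 212] [156 158 154]
ell ((25.088972091674805, 18.223186492919922), (33.572940826416016, 51.716331481933594), 174.70230102539062) [ 10   0  32  44 899]
[233 233 229] [232 232 229] [207 216 208] [147 149 144]
ell ((25.59194564819336, 26.77088165283203), (33.50019836425781, 34.40718078613281), 59.604557037353516) [  9  10  34  34 671]
h1 [nan nan nan] [nan nan] [[225.1, 48.7], [nan, nan]]
h2 [ 0.7486 -0.0854 -0.0154] [0.0015 0.0015] [[275.5, 41.5], [322.3, 90.3]]
knob [ 0.6724 -0.0498  0.115 ] [0.0025 0.0025] [[253.1, 103.2], [312.6, 173.8]]
nL [ 0.6082 -0.0601  0.0064] [0.0009 0.0009] [[275.5, 153.5], [322.5, 202.5]]
nR [ 0.6033 -0.0923  0.0163] [0.0006 0.0006] [[299.5, 153.5], [348.5, 204.0]]
yaw from holes nan
yaw from centre nan nanm.py:9: RuntimeWarning: invalid value encountered in scalar divide
  obs.setdefault(n,[]).append((c,(u-7+(w*x).sum()/w.sum(),v-7+(w*y).sum()/w.sum())))
```

Run:
```python
import cv2,numpy as np
a=cv2.imread("pics/wrist1.png")[15:145,200:300];b=cv2.imread("pics/wrist2.png")[68:198,255:355]
cv2.imwrite("pics/crop.png",cv2.resize(np.hstack([a,b]),None,fx=4,fy=4,interpolation=cv2.INTER_CUBIC))
```

```text
(no output)
```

View pics/crop.png

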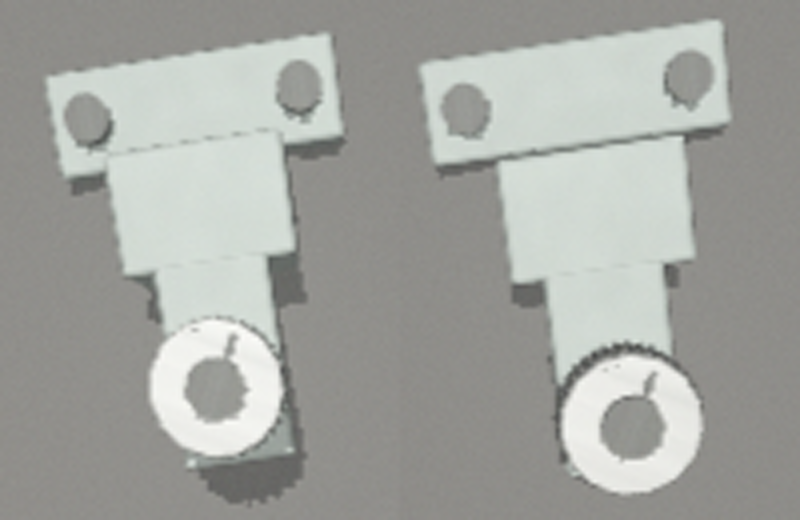

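The crop shows hole centres, foot back corners, the column's front edge and the knob ring clearly, so I take pixels from those.

Run:
```python
from h import *
C=[dict(np.load(f"wrist{k}.npz")) for k in(1,2)]
f=lambda a,b:[(C[0],(200+a[0]/4-.4,15+a[1]/4-.4)),(C[1],(255+(b[0]-400)/4-.4,68+b[1]/4-.4))]
O=dict(h1=f((88,118),(465,110)),h2=f((299,86),(689,77)),k=f((217,387),(631,424)),b1=f((47,77),(420,64)),b2=f((329,34),(721,20)),c1=f((125,274),(512,282)),c2=f((295,250),(694,258)))
P={n:tri(o)[0] for n,o in O.items()}
for n in O:print(n,P[n].round(4),tri(O[n])[1][0].__round__(4))
for a,b,z in(("h1","h2",.014),("b1","b2",.014),("c1","c2",.048)):
    for i in(0,1):
        p,q=[plane(*O[n][i],z) for n in(a,b)];d=q-p;print(a,i,"yaw",np.degrees(np.arctan2(d[0],-d[1])).round(2),np.linalg.norm(d).round(4),((p+q)/2).round(4))
for i in(0,1):
  for z in(.087,.091,.096):print("knob top",i,z,plane(*O["k"][i],z).round(4))
for p in((275.5,153.5),(299.5,153.5),(299.5,237.5),(275.5,237.5)):print(plane(C[0],p,.02).round(4))
for p in((322.5,202.5),(348.5,204)):print(plane(C[1],p,.02).round(4))
```

```text
h1 [ 0.7522 -0.0203  0.0181] 0.0002
h2 [ 0.7491 -0.0858  0.0176] 0.0001
k [ 0.6663 -0.0489  0.0904] 0.0001
b1 [ 0.7676 -0.0095  0.0096] 0.0001
b2 [ 0.763  -0.0978  0.0114] 0.0002
c1 [ 0.7034 -0.0251  0.0466] 0.0001
c2 [ 0.7006 -0.0759  0.0478] 0.0
h1 0 yaw -2.86 0.066 [ 0.7516 -0.0529  0.014 ]
h1 1 yaw -2.64 0.0662 [ 0.7508 -0.0531  0.014 ]
b1 0 yaw -2.89 0.0874 [ 0.7644 -0.0539  0.014 ]
b1 1 yaw -2.79 0.088 [ 0.765  -0.0536  0.014 ]
c1 0 yaw -3.16 0.0506 [ 0.702  -0.0506  0.048 ]
c1 1 yaw -3.2 0.0509 [ 0.7021 -0.0505  0.048 ]
knob top 0 0.087 [ 0.6664 -0.0487  0.087 ]
knob top 0 0.091 [ 0.6664 -0.049   0.091 ]
knob top 0 0.096 [ 0.6663 -0.0494  0.096 ]
knob top 1 0.087 [ 0.6656 -0.049   0.087 ]
knob top 1 0.091 [ 0.6664 -0.0488  0.091 ]
knob top 1 0.096 [ 0.6674 -0.0485  0.096 ]
[ 0.6094 -0.06    0.02  ]
[ 0.6034 -0.0917  0.02  ]
[ 0.484 -0.071  0.02 ]
[ 0.4904 -0.0368  0.02  ]
[ 0.6129 -0.0598  0.02  ]
[ 0.6048 -0.0922  0.02  ]
```

Measured:
- **Clamp:** axis (0.6665, -0.0489), yaw -2.9°, stop face 35.5 mm ahead, 51 mm wide, 48 mm high. All match the text.
- **Knob:** top at 0.0905.
- **Block:** centre (0.547, -0.065), yaw -10.3°.

I'll grasp 18 mm from the tail, at (0.506, -0.0575).

Emit:
step_arm(delta_pos=[[-0.23,0.12,0.1],[-0.46,0.24,0.3],[-0.68,0.34,0.6],[-0.68,0.34,0.77],[-0.68,0.34,0.77],[-0.68,0.34,0.77]], rot=[[0,0,0],[0,0,0],[0,0,0],[0,0,0],[0,0,0],[0,0,0]], gripper=[0.6,0.6,0.6,0.6,0.6,0.6])

```text
time_s: 3.7
tool_pos: [0.5085, -0.0565, 0.1019]
tool_rot: [-180.0, -0.2, -10.5]
force: [1.0, 0.4, 0.1]
grip_width: 0.0698
grasp_force: 0.0
```

Run:
```python
from h import *
from cell import env,viewer
o=env.get_obs();print(o["tool_pos"],o["tool_rot"],o["wrist_torque"])
c=viewer.read_camera("wrist");cv2.imwrite("pics/wrist3.png",c["img"][:,:,::-1])
```

```text
[ 0.5085398  -0.05651021  0.10189886] [-179.98911776   -0.23014758  -10.50475783] [ 0.05250607 -0.04819239  0.00135364]
```

View pics/wrist3.png

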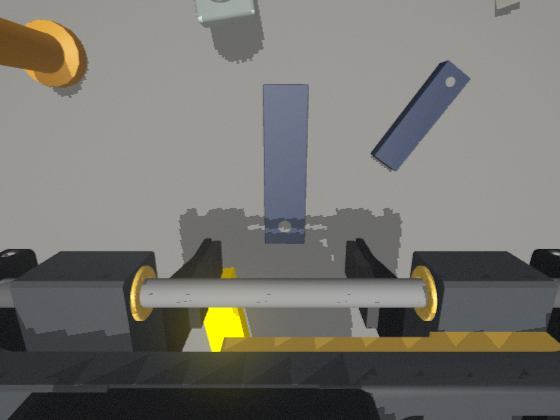

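The block top runs from (263,85) to (305,243), centred between the fingers (midpoint about column 285) and parallel to the tool. Nothing lies under the fingers.

Run:
```python
from h import *
from cell import env,viewer
c=viewer.read_camera("wrist")
for p in((263,84.5),(308.5,84.5),(306,243.5),(264.5,243.5),(240,266),(216,266)):print(plane(c,p,.02).round(4))
o=env.get_obs();print(o["tool_pos"])
t=R.from_euler("xyz",o["tool_rot"],degrees=True)
print(t.inv().apply(np.array([.5057,-.0575,.0145])-o["tool_pos"])/.2)
```

```text
[ 0.6081 -0.06    0.02  ]
[ 0.6024 -0.0912  0.02  ]
[ 0.4847 -0.0702  0.02  ]
[ 0.4907 -0.0375  0.02  ]
[ 0.4748 -0.0138  0.02  ]
[0.4784 0.0056 0.02  ]
[ 0.50909641 -0.05624909  0.10220921]
[-0.01772273  0.00937701  0.43846106]
```

Emit:
step_arm(delta_pos=[[-0.018,0.008,0.15],[-0.018,0.008,0.3],[-0.018,0.008,0.4],[-0.018,0.008,0.435],[-0.018,0.008,0.435],[-0.018,0.008,0.435],[-0.018,0.008,0.435],[-0.018,0.008,0.435],[-0.018,0.008,0.435],[-0.018,0.008,0.435],[-0.018,0.008,0.435]], rot=[[0,0,0],[0,0,0],[0,0,0],[0,0,0],[0,0,0],[0,0,0],[0,0,0],[0,0,0],[0,0,0],[0,0,0],[0,0,0]], gripper=[0.6,0.6,0.6,0.6,0.6,0.3,0,-0.3,-0.5,-0.5,-0.5], squeeze=12)

```text
time_s: 5.18
tool_pos: [0.5026, -0.0571, 0.0126]
tool_rot: [-180.0, -0.0, -10.5]
force: [0.0, 0.9, 1.7]
grip_width: 0.0319
grasp_force: 12.0
```

```bash
cat > go.py <<'E'
import sys
from h import *
from cell import env
o=env.get_obs();t=R.from_euler("xyz",o["tool_rot"],degrees=True)
print(o["time_s"],o["tool_pos"].round(4),o["tool_rot"].round(2),o["force"].round(2),o["wrist_torque"].round(3),o["grip_width"],o["grasp_force"],"q7",o["qpos"][6].round(1))
if len(sys.argv)>1:
    x,y,z,w=map(float,sys.argv[1:5]);T=R.from_euler("xyz",[180,0,w],degrees=True)
    print("d",(t.inv().apply(np.array([x,y,z])-o["tool_pos"])/.2).round(3),"r",((t.inv()*T).as_rotvec()/1.5).round(3))
E
python3 go.py .5575 -.0434 .0145 -2.9; python3 go.py .5996 -.0455 .0145 -2.9
```

```text
5.175 [ 0.5026 -0.0571  0.0126] [-180.     -0.    -10.49] [0.02 0.9  1.68] [0.207 0.139 0.118] 0.03189406179066318 11.993729174137115 q7 -106.0
d [ 0.257 -0.117 -0.009] r [-0.    -0.    -0.088]
5.175 [ 0.5026 -0.0571  0.0126] [-180.     -0.    -10.49] [0.02 0.9  1.68] [0.207 0.139 0.118] 0.03189406179066318 11.993729174137115 q7 -106.0
d [ 0.466 -0.145 -0.009] r [-0.    -0.    -0.088]
```

Gripped at a width of 31.9 mm, which fits the block. Rotating it square and sliding to about 40 mm short of the stop.

Emit:
step_arm(delta_pos=[[0.03,-0.03,0],[0.07,-0.06,0],[0.11,-0.09,0],[0.15,-0.117,0],[0.2,-0.117,0],[0.255,-0.117,0],[0.255,-0.117,0],[0.255,-0.117,0]], rot=[[0,0,-0.02],[0,0,-0.045],[0,0,-0.07],[0,0,-0.088],[0,0,-0.088],[0,0,-0.088],[0,0,-0.088],[0,0,-0.088]], gripper=[-0.5,-0.5,-0.5,-0.5,-0.5,-0.5,-0.5,-0.5])

```text
time_s: 6.18
tool_pos: [0.5572, -0.0436, 0.0126]
tool_rot: [180.0, -0.0, -2.9]
force: [1.9, 1.5, 0.5]
grip_width: 0.0316
grasp_force: 12.0
```

```bash
python3 go.py .597 -.0454 .0126 -2.9;python3 - <<'E'
from h import *
from cell import env,viewer
c=viewer.read_camera("wrist");cv2.imwrite("pics/wrist4.png",c["img"][:,:,::-1]);np.savez("wrist4.npz",**c)
E
```

```text
6.175 [ 0.5572 -0.0436  0.0126] [ 1.7999e+02 -4.0000e-02 -2.9200e+00] [1.94 1.46 0.55] [-0.001  0.022  0.048] 0.031573951937522125 11.999278664588928 q7 -102.6
d [ 0.199 -0.001 -0.   ] r [ 0. -0. -0.]
```

View pics/wrist4.png

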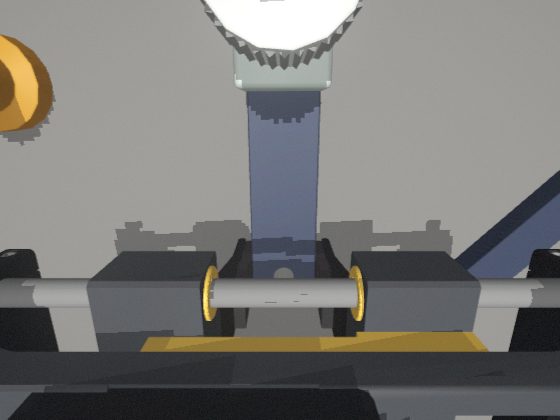

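The block (columns 247–321) is centred under the arm (234–332) and square to it. Pushing in, slowly at the end. The 12 N grip limits the push.

Emit:
step_arm(delta_pos=[[0.04,0,0],[0.08,0,0],[0.12,0,0],[0.15,0,0],[0.165,0,0],[0.175,0,0],[0.18,0,0],[0.18,0,0]], rot=[[0,0,0],[0,0,0],[0,0,0],[0,0,0],[0,0,0],[0,0,0],[0,0,0],[0,0,0]], gripper=[-0.5,-0.5,-0.5,-0.5,-0.5,-0.5,-0.5,-0.5])

```text
time_s: 7.22
tool_pos: [0.5907, -0.0453, 0.0124]
tool_rot: [180.0, 0.3, -2.9]
force: [-5.8, 1.5, 7.2]
grip_width: 0.0317
grasp_force: 12.0
```

Emit:
step_arm(delta_pos=[[0.005,0,0],[0.01,0,0],[0.01,0,0]], rot=[[0,0,0],[0,0,0],[0,0,0]], gripper=[-0.5,-0.5,-0.5])

```text
time_s: 7.6
tool_pos: [0.5927, -0.0454, 0.0124]
tool_rot: [180.0, 0.3, -2.9]
force: [-6.5, -0.2, 6.1]
grip_width: 0.032
grasp_force: 12.0
```

Emit:
step_arm(delta_pos=[[0.005,0,0],[0.01,0,0],[0.01,0,0]], rot=[[0,0,0],[0,0,0],[0,0,0]], gripper=[-0.5,-0.5,-0.5])

```text
time_s: 7.98
tool_pos: [0.5947, -0.0456, 0.0124]
tool_rot: [180.0, 0.3, -2.9]
force: [-5.7, 0.3, 6.2]
grip_width: 0.0321
grasp_force: 12.0
```

Force has levelled at about -6 N in x and +6 N in z. I need to know whether the block has reached the stop and the fingers are slipping.

Run:
```python
from h import *
from cell import env,viewer
c=viewer.read_camera("wrist");cv2.imwrite("pics/wrist5.png",c["img"][:,:,::-1]);np.savez("wrist5.npz",**c)
s=viewer.read_camera("side");np.savez("side5.npz",**s)
a=cv2.imread("pics/wrist4.png");b=cv2.imread("pics/wrist5.png")
x=np.hstack([a[60:320,210:360],b[60:320,210:360]]);x=cv2.resize(x,None,fx=1.6,fy=1.6,interpolation=cv2.INTER_CUBIC)
y=cv2.resize(s["img"][165:235,205:335,::-1],None,fx=2.4,fy=2.4,interpolation=cv2.INTER_CUBIC)
o=np.zeros((x.shape[0],x.shape[1]+y.shape[1],3),np.uint8);o[:,:x.shape[1]]=x;o[:y.shape[0],x.shape[1]:]=y;print(o.shape);cv2.imwrite("pics/cmp.png",o)
```

```text
(416, 792, 3)
```

View pics/cmp.png

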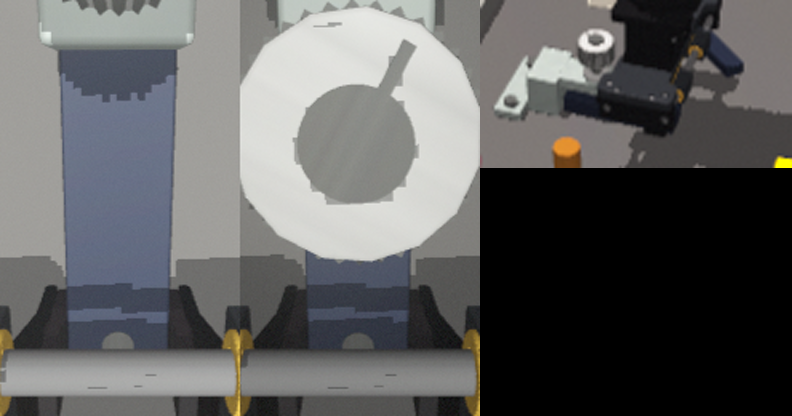

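The tail hole has not moved relative to the fingers, so there is no slip and the block is still sliding. The remaining gap is about 2.5 mm by calculation, so I continue in small steps.

Emit:
step_arm(delta_pos=[[0.004,0,0],[0.008,0,0],[0.008,0,0]], rot=[[0,0,0],[0,0,0],[0,0,0]], gripper=[-0.5,-0.5,-0.5])

```text
time_s: 8.45
tool_pos: [0.5963, -0.0456, 0.0124]
tool_rot: [180.0, 0.3, -2.9]
force: [-6.6, -0.0, 6.2]
grip_width: 0.0319
grasp_force: 12.0
```

Emit:
step_arm(delta_pos=[[0.003,0,0],[0.006,0,0],[0.006,0,0]], rot=[[0,0,0],[0,0,0],[0,0,0]], gripper=[-0.5,-0.5,-0.5])

```text
time_s: 8.82
tool_pos: [0.5972, -0.0457, 0.0124]
tool_rot: [180.0, 0.3, -2.9]
force: [-7.6, 1.2, 8.1]
grip_width: 0.0317
grasp_force: 12.0
```

Emit:
step_arm(delta_pos=[[0.003,0,0],[0.006,0,0],[0.006,0,0]], rot=[[0,0,0],[0,0,0],[0,0,0]], gripper=[-0.5,-0.5,-0.5])

```text
time_s: 9.2
tool_pos: [0.5972, -0.0457, 0.0124]
tool_rot: [179.9, 0.5, -2.9]
force: [-10.4, 1.1, 10.8]
grip_width: 0.0319
grasp_force: 12.0
```

Stalled at x = 0.5972, exactly where predicted, with the force rising, so the block is on the stop. Releasing and rising.

Emit:
step_arm(delta_pos=[[0,0,0],[0,0,0],[0,0,0],[0,0,0],[0,0,-0.1],[0,0,-0.3],[0,0,-0.6],[-0.1,0,-0.8],[-0.1,0,-0.8],[-0.1,0,-0.8]], rot=[[0,0,0],[0,0,0],[0,0,0],[0,0,0],[0,0,0],[0,0,0],[0,0,0],[0,0,0],[0,0,0],[0,0,0]], gripper=[-0.2,0,0.3,0.3,0.3,0.3,0.3,0.3,0.3,0.3])

```text
time_s: 10.45
tool_pos: [0.5809, -0.045, 0.1731]
tool_rot: [180.0, -0.0, -2.9]
force: [-0.3, -0.3, -1.4]
grip_width: 0.0566
grasp_force: 0.0
```

```bash
python3 go.py .6665 -.0489 .15 152;python3 - <<'E'
from h import *
from cell import env,viewer
c=viewer.read_camera("wrist");cv2.imwrite("pics/wrist6.png",c["img"][:,:,::-1]);np.savez("wrist6.npz",**c)
im=c["img"];m=blue(im);m[235:]=0;m[:,:200]=0;m[:,360:]=0;m,s,ce=big(m);print(s)
r=np.argwhere(m)
for e in(0,1):
    pts=[]
    for v in range(s[1]+4,s[1]+s[3]-3):
        x=np.nonzero(m[v])[0]
        pts.append(plane(c,(x[-1]+.5 if e else x[0]-.5,v),.02)[:2])
    vx,vy,x0,y0=cv2.fitLine(np.float32(pts),cv2.DIST_HUBER,0,.01,.01).ravel();print(np.degrees(np.arctan(vy/vx)),"y at x=.5665,.6:",[y0+(x-x0)*vy/vx for x in(.5665,.6)])
E
```

```text
10.45 [ 0.5809 -0.045   0.1731] [ 1.7996e+02 -5.0000e-02 -2.9400e+00] [-0.28 -0.27 -1.45] [ 0.035 -0.003 -0.03 ] 0.05661334222285016 0.0 q7 -98.0
d [ 0.428 -0.002  0.116] r [ 1.000e-03  0.000e+00 -1.803e+00]
[ 267  132   33   63 1443]
-2.3162975 y at x=.5665,.6: [np.float32(-0.028794771), np.float32(-0.030149816)]
-3.4334612 y at x=.5665,.6: [np.float32(-0.05930092), np.float32(-0.061310824)]
```

View pics/wrist6.png

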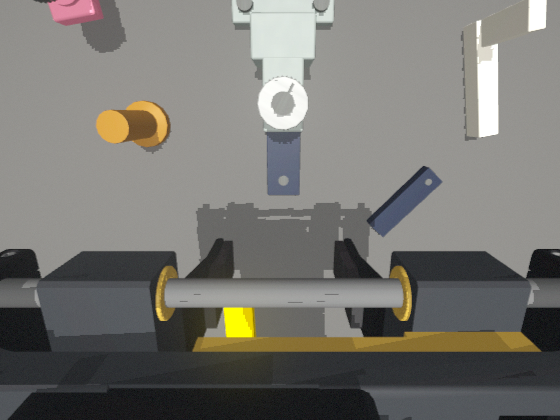

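The block is flat and square (-2.9°) on the centre line to within 0.3 mm, with its tail at (283,195) and the guide post and small twin undisturbed. Next, over the knob with the wrist wound back counter-clockwise.

Emit:
step_arm(delta_pos=[[0.1,0,0],[0.2,0,0],[0.3,0,0],[0.4,0,0],[0.428,-0.002,0],[0.428,-0.002,0],[0.428,-0.002,0],[0.428,-0.002,0],[0.428,-0.002,0],[0.428,-0.002,0]], rot=[[0,0,-0.12],[0,0,-0.24],[0,0,-0.36],[0,0,-0.48],[0,0,-0.6],[0,0,-0.72],[0,0,-0.84],[0,0,-0.96],[0,0,-1],[0,0,-1]], gripper=[0.3,0.3,0.3,0.3,0.3,0.3,0.3,0.3,0.3,0.3])

```text
time_s: 11.75
tool_pos: [0.6659, -0.0488, 0.1708]
tool_rot: [-179.8, -0.0, 83.0]
force: [1.0, -0.4, -0.8]
grip_width: 0.0566
grasp_force: 0.0
```

Emit:
step_arm(delta_pos=[[0,0,0],[0,0,0],[0,0,0],[0,0,0],[0,0,0],[0,0,0],[0,0,0],[0,0,0],[0,0,0],[0,0,0]], rot=[[0,0,-0.12],[0,0,-0.24],[0,0,-0.36],[0,0,-0.48],[0,0,-0.6],[0,0,-0.72],[0,0,-0.84],[0,0,-0.96],[0,0,-1],[0,0,-1]], gripper=[0.3,0.3,0.3,0.3,0.3,0.3,0.3,0.3,0.3,0.3])

```text
time_s: 13.0
tool_pos: [0.6662, -0.0488, 0.1716]
tool_rot: [180.0, -0.1, 168.9]
force: [-0.1, 0.2, -0.2]
grip_width: 0.0568
grasp_force: 0.0
```

Emit:
step_arm(delta_pos=[[0,0,0],[0,0,0],[0,0,0],[0,0,0],[0,0,0]], rot=[[0,0,-0.12],[0,0,-0.24],[0,0,-0.3],[0,0,-0.3],[0,0,-0.3]], gripper=[0.3,0.3,0.3,0.3,0.3])

```text
time_s: 13.62
tool_pos: [0.6664, -0.0488, 0.1723]
tool_rot: [-180.0, -0.0, -165.4]
force: [0.5, 1.2, 0.7]
grip_width: 0.0565
grasp_force: 0.0
```

```bash
python3 - <<'E'
from cell import env
o=env.get_obs();print(o["tool_rot"],o["qpos"].round(1))
E
python3 go.py .6665 -.0489 .075 -165
python3 - <<'E'
from h import *
c=dict(np.load("wrist6.npz"));print("tail",plane(c,(283,195.5),.02),"knob",plane(c,(282.5,102),.0905))
E
```

```text
[-1.79998388e+02 -2.25960411e-02 -1.65395186e+02] [ 46.6  39.2 -67.5  83.2  36.2  81.5  83.2]
13.625 [ 0.6664 -0.0488  0.1723] [-1.800e+02 -2.000e-02 -1.654e+02] [0.48 1.2  0.74] [ 0.131 -0.131 -0.005] 0.05650011334837366 0.0 q7 83.2
d [-0.001 -0.001  0.487] r [-0.    -0.    -0.005]
tail [ 0.58045287 -0.04474067  0.02      ] knob [ 0.66702251 -0.04874423  0.0905    ]
```

Centred over the knob. Descending to grip its upper half.

Emit:
step_arm(delta_pos=[[0,0,0.12],[0,0,0.24],[0,0,0.36],[0,0,0.44],[0,0,0.485],[0,0,0.485],[0,0,0.485],[0,0,0.485],[0,0,0.485],[0,0,0.485],[0,0,0.485],[0,0,0.485]], rot=[[0,0,0],[0,0,0],[0,0,0],[0,0,0],[0,0,0],[0,0,0],[0,0,0],[0,0,0],[0,0,0],[0,0,0],[0,0,0],[0,0,0]], gripper=[0.3,0.3,0.3,0.3,0.3,0.3,0.1,0,-0.1,-0.3,-0.4,-0.4], squeeze=25)

```text
time_s: 15.12
tool_pos: [0.6665, -0.0485, 0.0758]
tool_rot: [180.0, 0.0, -165.2]
force: [-1.2, 1.5, 1.7]
grip_width: 0.0352
grasp_force: 25.0
```

```bash
python3 go.py
```

```text
15.125 [ 0.6665 -0.0485  0.0758] [ 1.7999e+02  1.0000e-02 -1.6525e+02] [-1.24  1.5   1.72] [ 0.279  0.067 -0.038] 0.03524316008696304 24.999074335210025 q7 80.6
```

Emit:
step_arm(delta_pos=[[0,0,0],[0,0,0],[0,0,0],[0,0,0],[0,0,0]], rot=[[0,0,0.08],[0,0,0.16],[0,0,0.24],[0,0,0.32],[0,0,0.36]], gripper=[-0.4,-0.4,-0.4,-0.4,-0.4])

```text
time_s: 15.75
tool_pos: [0.6664, -0.0492, 0.0743]
tool_rot: [-180.0, -0.0, 163.7]
force: [2.4, 0.2, -5.1]
grip_width: 0.0352
grasp_force: 25.0
```

```bash
python3 go.py
```

```text
15.75 [ 0.6664 -0.0492  0.0743] [-179.98   -0.    163.67] [ 2.39  0.19 -5.05] [ 0.078 -0.689  0.092] 0.035185729643526044 24.99972482677549 q7 52.3
```

Free torque reads 0.09 N m at 0.54 rad and the knob has sunk about 1.2 mm. Continuing in small steps, following it down, and reading the torque each time.

Emit:
step_arm(delta_pos=[[0,0,0.008],[0,0,0.01],[0,0,0.01]], rot=[[0,0,0.07],[0,0,0.13],[0,0,0.13]], gripper=[-0.4,-0.4,-0.4])

```text
time_s: 16.12
tool_pos: [0.6664, -0.0495, 0.0736]
tool_rot: [-179.9, 0.0, 152.6]
force: [-0.6, -1.3, 1.8]
grip_width: 0.0353
grasp_force: 25.0
```

```bash
python3 go.py
```

```text
16.125 [ 0.6664 -0.0495  0.0736] [-1.7993e+02  3.0000e-02  1.5265e+02] [-0.59 -1.33  1.8 ] [-0.171  0.053 -0.047] 0.0352714450319923 24.99987700022757 q7 42.2
```

Emit:
step_arm(delta_pos=[[0,0,0.001],[0,0,0.002],[0,0,0.002]], rot=[[0,0,0.04],[0,0,0.07],[0,0,0.07]], gripper=[-0.4,-0.4,-0.4])

```text
time_s: 16.5
tool_pos: [0.6663, -0.0495, 0.0733]
tool_rot: [-179.9, 0.0, 146.7]
force: [-2.0, -1.3, 2.7]
grip_width: 0.0352
grasp_force: 25.0
```

```bash
python3 go.py
```

```text
16.5 [ 0.6663 -0.0495  0.0733] [-1.7993e+02  2.0000e-02  1.4669e+02] [-2.01 -1.25  2.69] [-0.396  0.214 -0.046] 0.03519204194330197 24.999312325380743 q7 36.7
```

The torque is only telling while the knob is moving, so the calls will end on moving rows.

Emit:
step_arm(delta_pos=[[0,0,0],[0,0,0],[0,0,0]], rot=[[0,0,0.025],[0,0,0.05],[0,0,0.075]], gripper=[-0.4,-0.4,-0.4])

```text
time_s: 16.88
tool_pos: [0.6662, -0.0497, 0.0729]
tool_rot: [-179.9, 0.0, 140.0]
force: [-2.3, -2.9, 3.0]
grip_width: 0.0351
grasp_force: 25.0
```

```bash
python3 go.py
```

```text
16.875 [ 0.6662 -0.0497  0.0729] [-1.7992e+02  1.0000e-02  1.4001e+02] [-2.27 -2.89  2.99] [-0.776  0.291  0.077] 0.03507245029625958 24.9986053397879 q7 30.7
```

Emit:
step_arm(delta_pos=[[0,0,0],[0,0,0.001],[0,0,0.001]], rot=[[0,0,0.025],[0,0,0.05],[0,0,0.075]], gripper=[-0.4,-0.4,-0.4])

```text
time_s: 17.25
tool_pos: [0.6661, -0.0497, 0.0726]
tool_rot: [-179.9, 0.0, 133.6]
force: [-1.6, -3.7, 2.4]
grip_width: 0.0354
grasp_force: 25.0
```

```bash
python3 go.py
```

```text
17.25 [ 0.6661 -0.0497  0.0726] [-1.7991e+02  2.0000e-02  1.3355e+02] [-1.64 -3.71  2.35] [-1.069  0.432  0.026] 0.03542139563568703 24.998660716228187 q7 24.8
```

Emit:
step_arm(delta_pos=[[-0.002,-0.004,0],[-0.003,-0.007,0],[-0.003,-0.007,0]], rot=[[0,0,0.025],[0,0,0.05],[0,0,0.075]], gripper=[-0.4,-0.4,-0.4])

```text
time_s: 17.62
tool_pos: [0.6659, -0.0499, 0.0724]
tool_rot: [180.0, -0.0, 127.1]
force: [1.3, -2.5, -3.8]
grip_width: 0.0353
grasp_force: 25.0
```

```bash
python3 go.py
```

```text
17.625 [ 0.6659 -0.0499  0.0724] [ 1.7997e+02 -2.0000e-02  1.2714e+02] [ 1.3  -2.46 -3.79] [-0.616 -0.253  0.125] 0.03526361007655675 24.998764847405255 q7 19.0
```

Emit:
step_arm(delta_pos=[[0,0,0],[0,0,0.001],[0,0,0.001]], rot=[[0,0,0.025],[0,0,0.05],[0,0,0.075]], gripper=[-0.4,-0.4,-0.4])

```text
time_s: 18.0
tool_pos: [0.6657, -0.05, 0.0721]
tool_rot: [-180.0, -0.0, 120.7]
force: [2.0, -2.2, -7.7]
grip_width: 0.0354
grasp_force: 25.0
```

```bash
python3 go.py
```

```text
18.0 [ 0.6657 -0.05    0.0721] [-1.8000e+02 -3.0000e-02  1.2069e+02] [ 2.   -2.17 -7.67] [-0.502 -0.613  0.076] 0.03544003074983313 25.000180900096893 q7 13.1
```

The screw sinks about 2.5 mm/rad, so I follow it down more closely.

Emit:
step_arm(delta_pos=[[0,0,0.006],[0,0,0.009],[0,0,0.01]], rot=[[0,0,0.025],[0,0,0.05],[0,0,0.075]], gripper=[-0.4,-0.4,-0.4])

```text
time_s: 18.38
tool_pos: [0.6657, -0.0501, 0.0716]
tool_rot: [-180.0, 0.0, 114.2]
force: [-3.8, -2.5, 3.6]
grip_width: 0.0357
grasp_force: 25.0
```

```bash
python3 go.py
```

```text
18.375 [ 0.6657 -0.0501  0.0716] [-1.7998e+02  2.0000e-02  1.1424e+02] [-3.76 -2.49  3.56] [-0.655  0.519  0.11 ] 0.03574102178430128 24.998650113120675 q7 7.2
```

Emit:
step_arm(delta_pos=[[0,0,0.0005],[0,0,0.001],[0,0,0.0015]], rot=[[0,0,0.025],[0,0,0.05],[0,0,0.075]], gripper=[-0.4,-0.4,-0.4])

```text
time_s: 18.75
tool_pos: [0.6656, -0.0501, 0.0712]
tool_rot: [-180.0, 0.0, 107.8]
force: [-5.1, -2.5, 6.9]
grip_width: 0.0355
grasp_force: 25.0
```

```bash
python3 go.py
```

```text
18.75 [ 0.6656 -0.0501  0.0712] [-1.7996e+02  2.0000e-02  1.0779e+02] [-5.15 -2.46  6.88] [-0.658  0.92   0.063] 0.03552734450385742 24.999368330463767 q7 1.3
```

Emit:
step_arm(delta_pos=[[-0.001,-0.003,0],[-0.001,-0.005,0],[-0.001,-0.005,0]], rot=[[0,0,0.025],[0,0,0.05],[0,0,0.075]], gripper=[-0.4,-0.4,-0.4])

```text
time_s: 19.12
tool_pos: [0.6654, -0.0502, 0.0709]
tool_rot: [179.9, -0.0, 101.4]
force: [-2.4, -1.8, 4.7]
grip_width: 0.0352
grasp_force: 25.0
```

```bash
python3 go.py
```

```text
19.125 [ 0.6654 -0.0502  0.0709] [ 1.7994e+02 -1.0000e-02  1.0136e+02] [-2.36 -1.78  4.71] [-0.34   0.415  0.04 ] 0.03518258306683381 24.999737301841378 q7 -4.5
```

Emit:
step_arm(delta_pos=[[0,0,0],[0,0,0],[0,0,0]], rot=[[0,0,0.025],[0,0,0.05],[0,0,0.075]], gripper=[-0.4,-0.4,-0.4])

```text
time_s: 19.5
tool_pos: [0.6652, -0.0503, 0.0705]
tool_rot: [180.0, -0.0, 94.9]
force: [-0.9, -0.9, 4.2]
grip_width: 0.0353
grasp_force: 25.0
```

```bash
python3 go.py
```

```text
19.5 [ 0.6652 -0.0503  0.0705] [ 1.7997e+02 -2.0000e-02  9.4910e+01] [-0.86 -0.9   4.22] [-0.149  0.28   0.085] 0.03532951963756377 24.99894720967859 q7 -10.4
```

Emit:
step_arm(delta_pos=[[0,0,0],[0,0,0],[0,0,0.001]], rot=[[0,0,0.025],[0,0,0.05],[0,0,0.075]], gripper=[-0.4,-0.4,-0.4])

```text
time_s: 19.88
tool_pos: [0.665, -0.0503, 0.0702]
tool_rot: [180.0, -0.0, 88.5]
force: [-1.3, 0.1, 4.6]
grip_width: 0.0354
grasp_force: 25.0
```

```bash
python3 go.py
```

```text
19.875 [ 0.665  -0.0503  0.0702] [ 1.7999e+02 -3.0000e-02  8.8460e+01] [-1.27  0.09  4.57] [0.019 0.157 0.083] 0.03542638656432802 24.998427154496312 q7 -16.3
```

Emit:
step_arm(delta_pos=[[0,0,0],[0,0,0],[0,0,0.001]], rot=[[0,0,0.025],[0,0,0.05],[0,0,0.075]], gripper=[-0.4,-0.4,-0.4])

```text
time_s: 20.25
tool_pos: [0.6649, -0.0503, 0.0699]
tool_rot: [-180.0, -0.0, 82.0]
force: [-0.7, 0.3, 2.5]
grip_width: 0.0357
grasp_force: 25.0
```

```bash
python3 go.py
```

```text
20.25 [ 0.6649 -0.0503  0.0699] [-1.7999e+02 -2.0000e-02  8.2020e+01] [-0.65  0.34  2.45] [0.191 0.143 0.064] 0.035730407434566805 24.99821612611413 q7 -22.2
```

Emit:
step_arm(delta_pos=[[0,0,0],[0,0,0.001],[0,0,0.001]], rot=[[0,0,0.025],[0,0,0.05],[0,0,0.075]], gripper=[-0.4,-0.4,-0.4])

```text
time_s: 20.62
tool_pos: [0.6647, -0.0503, 0.0697]
tool_rot: [-180.0, -0.0, 75.6]
force: [-0.6, 1.2, 2.5]
grip_width: 0.0353
grasp_force: 25.0
```

```bash
python3 go.py
```

```text
20.625 [ 0.6647 -0.0503  0.0697] [-1.7997e+02 -1.0000e-02  7.5590e+01] [-0.6   1.2   2.53] [0.401 0.232 0.106] 0.03532320039332262 24.998413701541722 q7 -28.1
```

Emit:
step_arm(delta_pos=[[0,0,0],[0,0,0.001],[0,0,0.001]], rot=[[0,0,0.025],[0,0,0.05],[0,0,0.075]], gripper=[-0.4,-0.4,-0.4])

```text
time_s: 21.0
tool_pos: [0.6646, -0.0503, 0.0696]
tool_rot: [-180.0, 0.0, 69.2]
force: [-3.0, 3.0, 3.3]
grip_width: 0.0355
grasp_force: 25.0
```

```bash
python3 go.py
```

```text
21.0 [ 0.6646 -0.0503  0.0696] [-1.7995e+02  1.0000e-02  6.9150e+01] [-2.98  2.96  3.3 ] [0.528 0.605 0.291] 0.03548038931963406 24.99832993838936 q7 -34.0
```

The torque jumped to 0.29 N m, about 0.21 above free, so it is seated. Easing the command back slightly and checking.

Emit:
step_arm(delta_pos=[[0,0,0],[0,0,0]], rot=[[0,0,-0.01],[0,0,-0.01]], gripper=[-0.4,-0.4])

```text
time_s: 21.25
tool_pos: [0.6646, -0.0503, 0.0696]
tool_rot: [-180.0, -0.0, 70.2]
force: [-3.5, 3.7, 3.6]
grip_width: 0.0356
grasp_force: 25.0
```

```bash
python3 go.py
```

```text
21.25 [ 0.6646 -0.0503  0.0696] [-179.95   -0.     70.15] [-3.53  3.66  3.57] [0.611 0.804 0.228] 0.035556434666799655 24.999422575347126 q7 -33.1
```

Holding torque is 0.23 N m (+0.15), within the firmly seated range. Letting go and rising.

Emit:
step_arm(delta_pos=[[0,0,0],[0,0,0],[0,0,0],[0,0,0],[0,0,-0.1],[0,0,-0.3],[0,0,-0.5],[0,0,-0.7],[0,0,-0.7],[0,0,-0.7]], rot=[[0,0,0],[0,0,0],[0,0,0],[0,0,0],[0,0,0],[0,0,0],[0,0,0],[0,0,0],[0,0,0],[0,0,0]], gripper=[-0.1,0.1,0.3,0.3,0.3,0.3,0.3,0.3,0.3,0.3])

```text
time_s: 22.5
tool_pos: [0.6649, -0.0507, 0.2102]
tool_rot: [180.0, 0.0, 70.1]
force: [0.2, -0.7, -0.0]
grip_width: 0.0566
grasp_force: 0.0
```

```bash
python3 go.py;python3 - <<'E'
from h import *
from cell import env,viewer
a=viewer.read_camera("wrist")["img"];b=viewer.read_camera("side");np.savez("side7.npz",**b)
y=cv2.resize(b["img"][165:235,205:335],None,fx=1.8,fy=1.8,interpolation=cv2.INTER_CUBIC)
o=np.zeros((420,800,3),np.uint8);o[:,:560]=a;o[:y.shape[0],560:560+y.shape[1]]=y;cv2.imwrite("pics/fin.png",o[:,:,::-1])
E
```

```text
22.5 [ 0.6649 -0.0507  0.2102] [1.7995e+02 2.0000e-02 7.0130e+01] [ 0.18 -0.71 -0.01] [0.001 0.012 0.   ] 0.05659858542582911 0.0 q7 -29.9
```

View pics/fin.png

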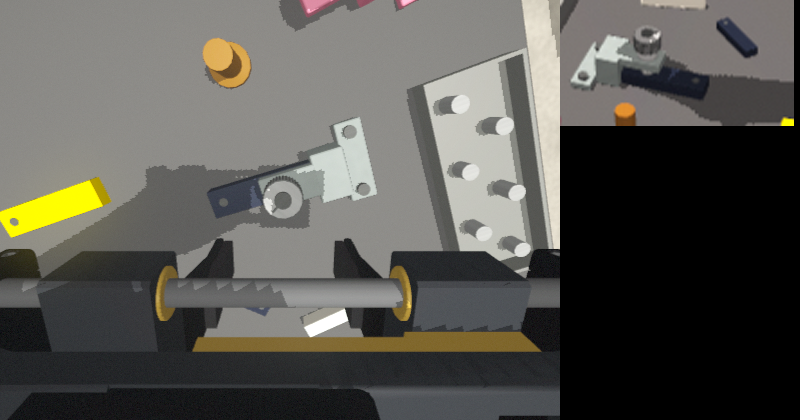

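The block still lies straight in the clamp (tail hole at (223,202), in line with the arm), the knob is seated, and the guide post stands where it was. The gripper is clear, so I hand the job in.

```bash
python3 -c "
from cell import env
print(env.sign_off())"
```

```text
the job is handed in; nothing more can be done
None
```

The job is handed in, with no verdict returned: the block is against the stop, square and within about 0.3 mm of the centre line; the screw is seated at about 0.15–0.2 N m above free, the gripper is clear, and no bystander was touched.

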